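Let the sample shuttle back onto its home switch

TASK

The sample shuttle is held back by the ratchet of its small hand winch. Wind the crank on a touch to take the load off the pawl, flick the pawl right off the ratchet so that it stays off (without forcing it), then ease the crank back slowly until the shuttle's edge has clearly pressed in the limit-switch lever, and stop there before the lever is driven to the end of its travel. Keep the steel beaker standing on the shuttle, leave the other bottles alone, and let go of everything at the end.

Things in the scene. Friction and masses are not known exactly. Their poses are not given: they have to be found in the camera images.
- rig: White base plate of the rig, 230 x 440 x 12 mm, fixed to the bench; origin at the centre of its underside. Its z is up; its y runs along the shuttle's rails, its -y end is the home end with the limit switch; its +y half carries the winch. All directions below (x, y) are in this frame.
- winch_axis (a point): On the vertical axis of the winch, at the crank arm's top, 60 mm above the bench; fixed to the rig at (20, 90) mm. The flat 16-tooth steel ratchet wheel (96 mm across, top at 46 mm) lies below. Teeth are 0.39 rad apart and undercut: the pawl is locked under its tooth until the drum is wound on to -0.08 to -0.27 rad; wound to about -0.3 to -0.45 it clicks under the next tooth, locked again.
- crank_knob (a point): Centre of the crank's upright black grip, a freely spinning cylinder 20 mm in diameter that stands from 63 to 100 mm above the bench, 65 mm from the winch axis. Near joint value 0 it lies 135 degrees counter-clockwise (seen from above) from the rig's x axis, as seen from the winch axis. The 8 mm thick crank arm below it has its top at 60 mm.
- drum (a joint): Turn of drum, ratchet wheel and crank together, rad, growing counter-clockwise from above = easing back (shuttle goes home, 35 mm per rad); falling = winding on. Starts within 0.012 below 0, a tooth on the pawl. A friction washer keeps the drum where it is left, against the shuttle's return spring; at the grip winding on takes about 12 N, easing back about 5 N.
- pawl_peg (a point): The steel finger peg that stands on the pawl's tail: cylinder 12 mm in diameter from 45 to 88 mm above the bench, the point lies on its axis at 70 mm. It moves with the pawl, 48 mm from the pivot; with the pawl engaged it lies on the rig's +y side of the pivot.
- pawl_pivot (a point): Axis of the pawl's pivot, at its top, 48 mm above the bench, fixed to the rig at (68, 138) mm.
- pawl (a joint): Angle of the pawl, rad: 0 engaged in the ratchet, 0.70 thrown right off (end stop), growing counter-clockwise from above: the peg goes towards the rig's -x, 32 mm in all. An over-centre spring holds it at either end (dead centre at 0.27); it takes 3 to 6 N on the peg when the load is off. Locked under its tooth it does not yield; more than 25 N is forcing it.
- shuttle_top (a point): Centre of the top of the shuttle's plate (aluminium, 90 x 100 x 8 mm), 36 mm above the bench; the plate's leading edge lies 50 mm towards the rig's -y. It slides to -y as the drum eases back.
- lever_roller (a point): Axis of the white roller, 10 mm in diameter, at the tip of the limit switch's hinged lever (36 mm long), at its top, 38 mm above the bench. The shuttle's edge first meets it after 27 to 53 mm of travel, differing from start to start.
- lever (a joint): Angle of the limit-switch lever, rad: 0 free, growing as the shuttle presses it in. Beyond 0.15 it is clearly pressed and the switch has made; past 0.52 it is being crushed (its stop is at 0.62). The spring is light (under 1 N).
- beaker_center (a point): Centre of the open steel beaker (62 mm in diameter, 85 mm high), which stands loose on the shuttle's plate.
- white_bottle_center (a point): Centre of the white plastic bottle (60 mm in diameter, 130 mm high), a bystander at the +y end of the rig.
- jar_center (a point): Centre of the squat glass jar with a screw cap (56 mm in diameter, 60 mm high), a bystander beyond the rig.
- dropper_center (a point): Centre of the small white bottle (32 mm in diameter, 75 mm high), a bystander beyond the rig.

How it is judged:
By the outcome, as a careful person would: the job done as asked, in the order asked, and still so for the second after the job is handed in, with the robot touching nothing.
It also fails if it takes over 70 s, if anything falls off the work surface, if the arm or the gripper's body presses on something with over 40 N, if the wrist force passes 120 N, or if a joint passes its speed limit or range.

ROBOT

A 6-joint arm with a two-finger parallel gripper is mounted at the origin on the work surface. World frame = base frame: x ahead of the robot, y to its left, z up, the work surface at z = 0. Lengths are in m, angles in rad, forces in N, time in s.
With the tool pointing down it reaches from about 0.375 to 0.975 m from the base axis. Payload 3.8 kg.
Tool frame: the origin (TCP) lies on the centre line of the jaws, within the pads' length; the fingertips stand 25 mm ahead of it and the grasp point (between the pads) lies 6 mm ahead of it; y points along the fingers, z is the direction in which the jaws open and shut, and the axes are right-handed (so a half turn about y gives the same grasp; the last joint's range is limited). The gripper opens to 85 mm and grips with 20 to 120 N. Pads are 22 mm wide; open, the fingers measure 114 mm over their backs; the gripper's body (76 mm by 85 mm) begins 54 mm behind the grasp point. The pads swing forward as they close: fully open they stand 13 mm farther back than shut.
Start: joints at [1.143, 0.264, 1.604, -0, 1.274, -0.037], TCP at [0.257, 0.624, 0.256] pointing down, gripper open.
Joint ranges: [-2.63, 2.63], [-0.94, 2.18], [0.31, 2.57], [-1.31, 4.45], [0, 2.66], [-2.55, 2.55]. Speed limits (rad/s): [2.57, 2.57, 3.14, 3.14, 3.14, 3.14].

INTERFACE

Orientations are given as a rotation vector (axis times angle).
In Python, from workcell import bot gives the robot as it stands.
- The arm moves only by the shell command python3 -m jog 'ROWS' [FORCE]. ROWS is JSON, a list of rows, each a list of 5 numbers: the shift along the world's x, y, z in mm, then the turn about the world's z in degrees, then the finger opening in mm, from 0 to 85.4. A call has exactly 10 rows; each row is the pose to reach, as a shift and turn from the pose commanded when the call began; what a row does not reach only later rows make up. A row lasts 1/8 s, in which the tool goes at most 62.5 mm and 10.7 degrees, less where a joint would pass 70% of its speed; a pose out of reach is approached as far as the arm can. A call with a gripper value outside its range is refused whole. The fingers move at their own pace and stop on an object; FORCE is the grip in N (left out, the last holds). Time passes only in rows, so rows that repeat a pose let the fingers close, or fill a call up. It gives the time, the measured TCP pose, the force and the opening at its end, in the units of the state.
- bot.read_state(): the state, without advancing time (a new reading comes with each control period).
- bot.read_camera(name): name is "scene" or "top" or "wrist"; returns a dict with "pixels" (384x512x3 uint8, red, green, blue), "fx", "fy", "cx", "cy" (pixels), "dist" ([k1, k2, p1, p2, k3] as OpenCV has them; the pictures are not rectified), "R" (3x3) and "t" (3): a world point X has camera coordinates R X + t. Camera axes: x right, y down, z forward; pixel columns grow to the right and rows downward; lengths in m; the calibration is good to about 2 mm. A picture is of the moment at which its call begins. There is no depth.
- bot.finish_job(): hands the job in, once; it reports no verdict.
The state is a dict: "time": time; "q": joint angles; "joint_vel": joint speeds; "joint_torque": joint torques, N m; "tool_pos": TCP position; "tcp_rot": TCP orientation; "wrist_force": force on the tool from outside, world axes, zero at the start; "torque": the same for the moment, N m; "width": opening from 0.0 (shut) to 1.0 (fully open).
Only numpy, scipy, OpenCV 4.12 (cv2) and the standard library are available. Lean on these libraries where they do the work, as an engineer would, in place of code of your own. Each camera call takes 0.05 s, during which the arm holds its last target.

## Working session

There is one attempt and no reset: what is moved stays moved. The work goes in short steps, Python scripts to look and compute and a shell command to move; the robot and the scene stay as the last step left them, time stands still between calls to the robot, and variables do not carry over. Pictures are saved under pics/ and viewed, and the job is handed in when it is done.

```bash
mkdir -p pics; ls
python3 - <<'E'
from workcell import bot
import cv2,pickle
s=bot.read_state();print(s)
d={}
for n in ("scene","top","wrist"):
    c=bot.read_camera(n);d[n]=c
    cv2.imwrite(f"pics/{n}0.png",c["pixels"][:,:,::-1])
    print(n,c["fx"],c["cx"],c["cy"],c["dist"],(-c["R"].T@c["t"]).round(3))
pickle.dump(d,open("cam0.pkl","wb"))
E
```

```text
pics
{'time': 0.0, 'q': array([ 1.14309751e+00,  2.64750873e-01,  1.60538947e+00, -1.33146291e-05,
        1.27369950e+00, -3.68766099e-02]), 'joint_vel': array([0.00361926, 0.00044709, 0.00029411, 0.00255543, 0.00014547,
       0.00067817]), 'joint_torque': array([ 2.52890723e-04, -5.15138948e+01, -3.67303884e+01, -1.96326396e-04,
        1.35421712e-02,  1.27165146e-05]), 'tool_pos': array([0.25684797, 0.62348454, 0.25495515]), 'tcp_rot': array([-1.55116072,  0.30708538, -0.30628785]), 'wrist_force': array([ 0.02088157, -0.3519953 ,  0.36594649]), 'torque': array([ 0.01225159,  0.01406587, -0.03394983]), 'width': 0.9991068541272032}
scene 424.85623650975725 255.76304054375967 189.3343785551182 [-0.0421441  0.         0.         0.         0.       ] [1.078 0.543 0.716]
top 361.0528807498158 260.3514842189655 190.15199568584728 [0.01673593 0.         0.         0.         0.        ] [0.445 0.043 1.003]
wrist 313.20107407662397 258.21159073546414 192.58362157311467 [-0.07346779  0.          0.          0.          0.        ] [0.186 0.654 0.373]
```

View pics/scene0.png

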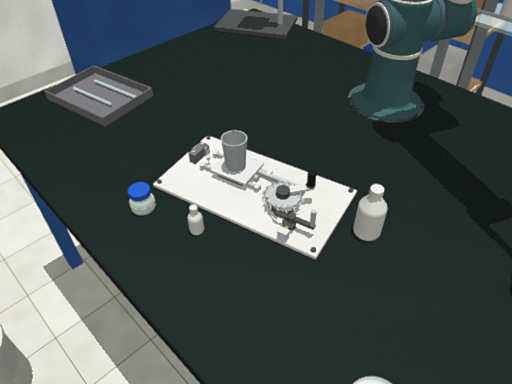

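View pics/top0.png

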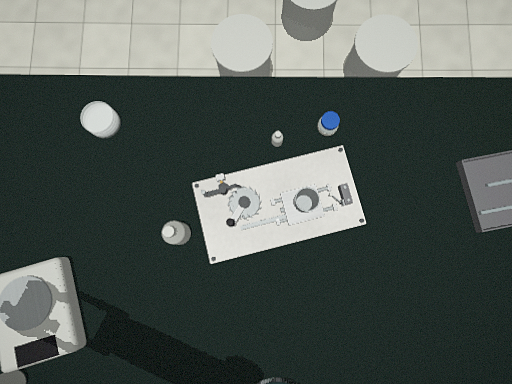

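View pics/wrist0.png

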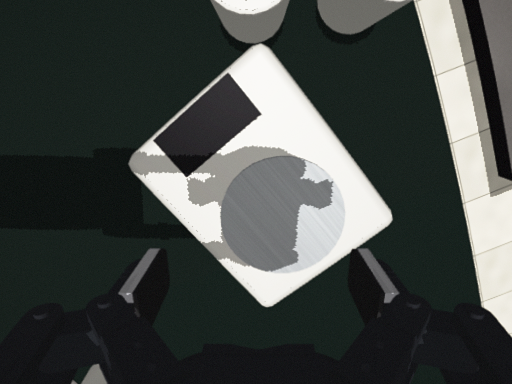

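The top view shows the white rig plate, with corners near (193,183), (343,147), (366,223) and (211,263). The knob is near (231,222), the peg near (208,190), and the lever at the right near (338,197). The scene view agrees. Next I'll fit the rig pose.

```bash
cat > h.py <<'E'
import numpy as np,cv2
def K(c): return np.array([[c["fx"],0,c["cx"]],[0,c["fy"],c["cy"]],[0,0,1]])
def ray(c,uv):
    p=cv2.undistortPoints(np.array(uv,float).reshape(-1,1,2),K(c),np.array(c["dist"]))[:,0]
    d=np.c_[p,np.ones(len(p))]@c["R"]
    return -c["R"].T@c["t"],d
def onplane(c,uv,z):
    o,d=ray(c,uv); return o+d*((z-o[2])/d[:,2])[:,None]
def proj(c,X):
    return cv2.projectPoints(np.atleast_2d(np.array(X,float)),cv2.Rodrigues(c["R"])[0],np.array(c["t"],float),K(c),np.array(c["dist"]))[0][:,0]
def show(c,name,box,s):
    x0,y0,x1,y1=box
    cv2.imwrite(name,cv2.resize(c["pixels"][y0:y1,x0:x1,::-1],None,fx=s,fy=s,interpolation=cv2.INTER_CUBIC))
E
python3 - <<'E'
import pickle
from h import *
d=pickle.load(open("cam0.pkl","rb"))
for n,box,seed in (("top",(170,120,390,280),None),("scene",(120,110,400,270),None)):
    c=d[n];g=c["pixels"].astype(int)
    m=((g.min(2)>150)).astype(np.uint8)
    mm=np.zeros_like(m);x0,y0,x1,y1=box;mm[y0:y1,x0:x1]=m[y0:y1,x0:x1]
    mm=cv2.morphologyEx(mm,cv2.MORPH_OPEN,np.ones((3,3)))
    cs=max(cv2.findContours(mm,0,1)[0],key=cv2.contourArea)
    h=cv2.convexHull(cs)
    r=cv2.minAreaRect(onplane(c,h[:,0].astype(float),0.012)[:,:2].astype(np.float32)*1000)
    print(n,r)
    show(c,f"pics/{n}0z.png",box,3.4 if n=="top" else 2.8)
E
```

```text
top ((572.1044311523438, -0.815338134765625), (235.14053344726562, 438.0586242675781), 14.784576416015625)
scene ((578.8612060546875, 0.723175048828125), (252.30862426757812, 440.4077453613281), 14.705251693725586)
```

View pics/top0z.png

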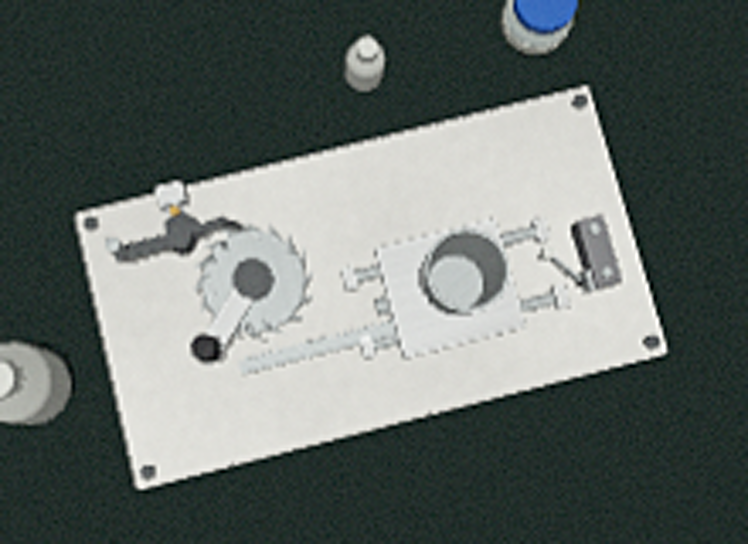

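View pics/scene0z.png

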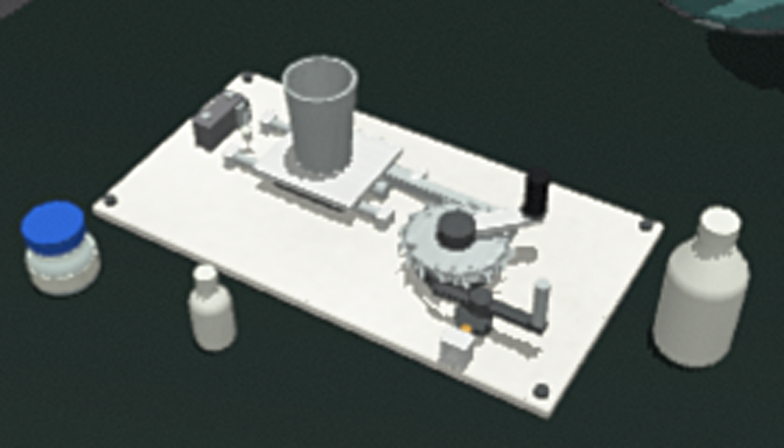

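Run:
```python
import pickle
from h import *
d=pickle.load(open("cam0.pkl","rb"))
c=d["top"]
th=np.radians(14.75);O=np.array([.5721,-.0008])
R=np.array([[np.cos(th),-np.sin(th)],[np.sin(th),np.cos(th)]])
def W(x,y,z): return np.r_[O+R@(np.array([x,y])/1000),z/1000]
pts={"winch":W(20,90,60),"knobtop":W(20-46,90+46,100),"piv":W(68,138,48),"peg88":W(68,138+48,88)}
for s in [(-1,-1),(1,-1),(1,1),(-1,1)]: pts["c%s"%(s,)]=W(115*s[0],220*s[1],12)
for k,v in pts.items():
    print(k,v.round(4),proj(d["top"],v)[0].round(1),proj(d["scene"],v)[0].round(1))
```

```text
winch [0.5685 0.0913 0.06  ] [243.5 200.4] [282.1 191.4]
knobtop [0.5123 0.1241 0.1   ] [229.2 220.5] [311.2 172.9]
piv [0.6027 0.15   0.048 ] [222.1 188.2] [291.  216.9]
peg88 [0.5905 0.1964 0.088 ] [202.2 190.2] [313.  212.3]
c(-1, -1) [ 0.5169 -0.2428  0.012 ] [366.3 222.4] [206.4 135.7]
c(1, -1) [ 0.7393 -0.1843  0.012 ] [342.6 143.6] [151.3 184.5]
c(1, 1) [0.6273 0.2412 0.012 ] [191.  181.4] [315.1 258.3]
c(-1, 1) [0.4049 0.1827 0.012 ] [209.5 262.8] [356.5 191. ]
```

Run:
```python
import pickle
from h import *
from scipy.optimize import least_squares
d=pickle.load(open("cam0.pkl","rb"))
mod=[(-115,-220,12),(115,-220,12),(115,220,12),(-115,220,12),(-26,136,100),(68,186,88)]
z={"top":([(667,353),(590,86),(76,213),(137,490),(206,345),(112,243)],(170,120),3.4),"scene":([(242,72),(94,209),(548,415),(663,226),(538,173),(542,284)],(120,110),2.8)}
def W(p,m):
    c,s=np.cos(p[2]),np.sin(p[2]);return np.array([[p[0]+(c*x-s*y)/1e3,p[1]+(s*x+c*y)/1e3,h/1e3] for x,y,h in m])
for use in (["top"],["scene"],["top","scene"]):
    def f(p):
        r=[]
        for n in use:
            P,o,s=z[n];uv=(np.array(P)+.5)/s-.5+np.array(o)
            r.append(proj(d[n],W(p,mod))-uv)
        return np.concatenate(r).ravel()
    q=least_squares(f,[.57,0,.257],x_scale=[.01,.01,.01])
    print(use,q.x[:2].round(4),np.degrees(q.x[2]).round(2));print(f(q.x).reshape(-1,2).round(1).tolist())
```

```text
['top'] [ 0.5695 -0.0022] 14.62
[[1.0, 0.1], [0.1, -0.3], [-0.5, -0.2], [-0.1, -0.1], [-0.5, 0.4], [0.1, -0.1]]
['scene'] [ 0.5697 -0.0017] 14.84
[[0.7, -0.2], [-1.4, -0.3], [0.3, -0.6], [0.3, -0.2], [-0.2, 0.7], [0.3, 0.3]]
['top', 'scene'] [ 0.5695 -0.002 ] 14.72
[[0.9, -0.0], [-0.1, -0.4], [-0.6, -0.1], [-0.1, 0.0], [-0.6, 0.4], [-0.0, 0.0], [0.8, -0.3], [-1.3, -0.5], [0.1, -0.6], [0.3, -0.1], [-0.2, 0.7], [0.1, 0.2]]
```

```bash
cat >> h.py <<'E'
O=np.array([.5695,-.002]);TH=np.radians(14.72)
RR=np.array([[np.cos(TH),-np.sin(TH)],[np.sin(TH),np.cos(TH)]])
def W(x,y,z=0): return np.r_[O+RR@(np.array([x,y])/1000),z/1000]
def knob(a,r=65): 
    t=np.radians(135)+a; return W(20+r*np.cos(t),90+r*np.sin(t),92)
def rig(p): return (RR.T@(np.asarray(p)[:2]-O))*1000
E
python3 - <<'E'
import pickle
from h import *
from scipy.spatial.transform import Rotation as Ro
d=pickle.load(open("cam0.pkl","rb"))
R=Ro.from_rotvec([-1.55116072,  0.30708538, -0.30628785]).as_matrix();print(R.round(3))
print("yaw jaw",np.degrees(np.arctan2(R[1,2],R[0,2])))
for a in (0,-.17,1,1.7): 
    k=knob(a);print(a,k.round(4),((k-[.25685,.62348,.25496])*1000).round(1),"tangent yaw",np.degrees(TH+a)+225)
print(W(68,186),W(37,175))
c=d["top"]
E
```

```text
[[ 0.925 -0.001  0.381]
 [-0.381 -0.002  0.925]
 [-0.    -1.    -0.002]]
yaw jaw 67.6077658740686
0 [0.5098 0.1229 0.092 ] [ 253.  -500.6 -163. ] tangent yaw 239.72
-0.17 [0.5162 0.1319 0.092 ] [ 259.3 -491.6 -163. ] tangent yaw 229.979717482776
1 [0.5081 0.0606 0.092 ] [ 251.2 -562.9 -163. ] tangent yaw 297.0157795130823
1.7 [0.5407 0.0302 0.092 ] [ 283.9 -593.2 -163. ] tangent yaw 337.1228251722399
[0.5880064  0.19517381 0.        ] [0.5608189  0.17665788 0.        ]
```

```bash
python3 -m jog '[[15,-30,0,0,85],[45,-90,0,-2,70],[75,-150,0,-4,60],[105,-210,0,-6,50],[135,-270,0,-8,50],[165,-330,0,-8,50],[195,-390,0,-8,50],[222,-445,0,-8,50],[243,-483,0,-8,50],[253,-500,0,-8,50]]' 30
```

```text
time: 1.4
tool_pos: [0.511, 0.1211, 0.2561]
tcp_rot: [-1.531, 0.418, -0.418]
wrist_force: [-0.1, 0.3, -0.2]
width: 0.59
```

Run:
```python
from workcell import bot
from h import *
s=bot.read_state();print(s["time"],s["tool_pos"],s["tcp_rot"],s["q"].round(2),s["wrist_force"])
k=knob(-.006);print(((k-s["tool_pos"])*1000).round(1))
c=bot.read_camera("wrist");cv2.imwrite("pics/w1.png",c["pixels"][:,:,::-1]);print(proj(c,[np.r_[k[:2],.1],np.r_[k[:2],.063]]))
```

```text
1.4 [0.51101026 0.12109777 0.25613533] [-1.53064976  0.41798475 -0.41842899] [ 0.19 -0.02  1.92 -0.    1.24 -0.85] [-0.0626051   0.29125202 -0.24177542]
[  -1.     2.1 -164.1]
[[258.6838128  181.09770164]
 [258.66881747 171.46527104]]
```

View pics/w1.png

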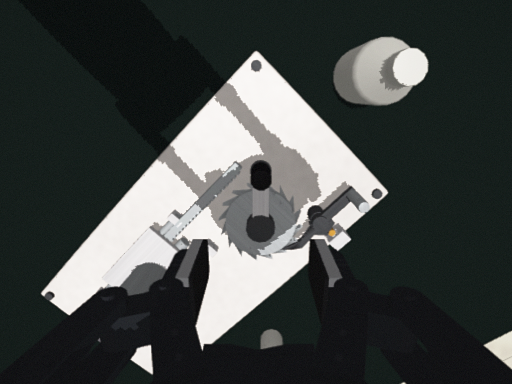

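The knob is at about (261,176), centred between the fingers, and the peg is at (363,205). Descending now.

```bash
python3 -m jog '[[1,0,-15,0,50],[1,0,-45,0,50],[1,0,-80,0,50],[1,0,-110,0,50],[1,0,-135,0,50],[1,0,-152,0,50],[1,0,-164,0,50],[1,0,-164,0,50],[1,0,-164,0,30],[1,0,-164,0,26]]' 30
python3 - <<'E'
from workcell import bot
from h import *
s=bot.read_state();print(s["time"],s["tool_pos"],s["wrist_force"],s["width"])
k=knob(-.006);print(((k-s["tool_pos"])*1000).round(1))
c=bot.read_camera("wrist");cv2.imwrite("pics/w2.png",c["pixels"][:,:,::-1])
c=bot.read_camera("scene");show(c,"pics/s2.png",(120,110,400,270),2.8)
E
```

```text
time: 2.7
tool_pos: [0.5121, 0.1242, 0.0934]
tcp_rot: [-1.53, 0.414, -0.417]
wrist_force: [0.5, -0.3, -1.2]
width: 0.306
2.7 [0.51207304 0.12422669 0.09340522] [ 0.47944446 -0.28933657 -1.1759438 ] 0.30571689983077754
[-2.  -1.  -1.4]
```

View pics/w2.png

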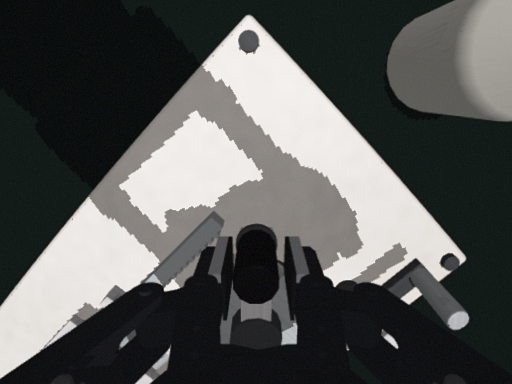

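View pics/s2.png

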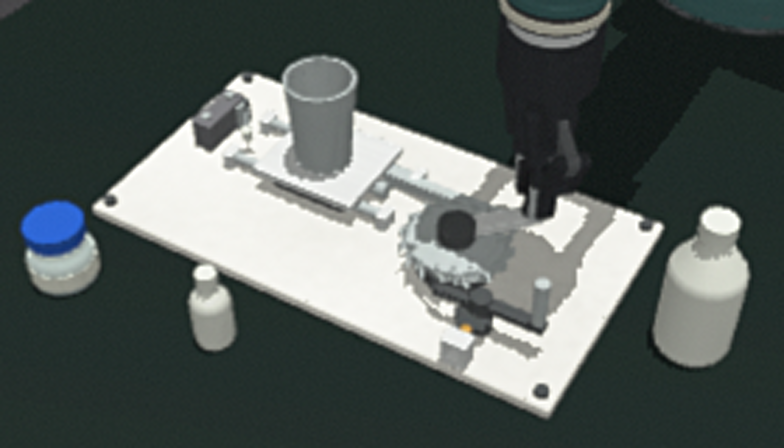

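```bash
python3 -m jog '[[0,0,0,0,15],[0,0,0,0,10],[0,0,0,0,10],[1,1.2,0,-1,10],[2,2.6,0,-3,10],[3,4.2,0,-5,10],[4.2,5.9,0,-7,10],[5.3,7.6,0,-8,10],[6.2,8.9,0,-9,10],[6.2,8.9,0,-9,10]]' 30
python3 - <<'E'
from workcell import bot
from h import *
s=bot.read_state();print(s["time"],s["tool_pos"],s["wrist_force"],s["width"],s["q"].round(2))
p=rig(s["tool_pos"])-[20,90];print(np.hypot(*p),np.arctan2(p[1],p[0])-np.radians(135))
c=bot.read_camera("wrist");cv2.imwrite("pics/w3.png",c["pixels"][:,:,::-1])
c=bot.read_camera("scene");show(c,"pics/s3.png",(240,150,360,240),6)
E
```

```text
time: 4.05
tool_pos: [0.5158, 0.1302, 0.093]
tcp_rot: [-1.51, 0.539, -0.536]
wrist_force: [-6.8, -11.5, 12.9]
width: 0.224
4.05 [0.51575141 0.13015664 0.09302582] [ -6.82912757 -11.50433652  12.92221458] 0.22399713226010987 [ 0.2   0.16  2.06 -0.01  0.93 -0.68]
64.22379588793487 -0.14442841687407793
```

View pics/w3.png

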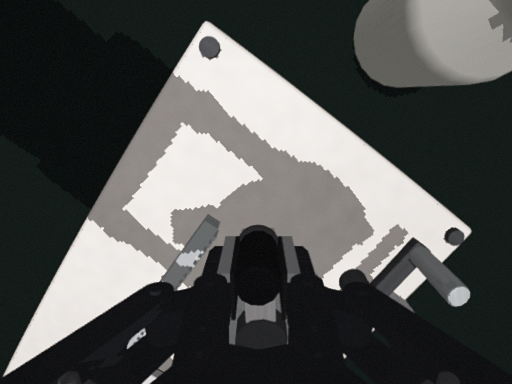

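View pics/s3.png

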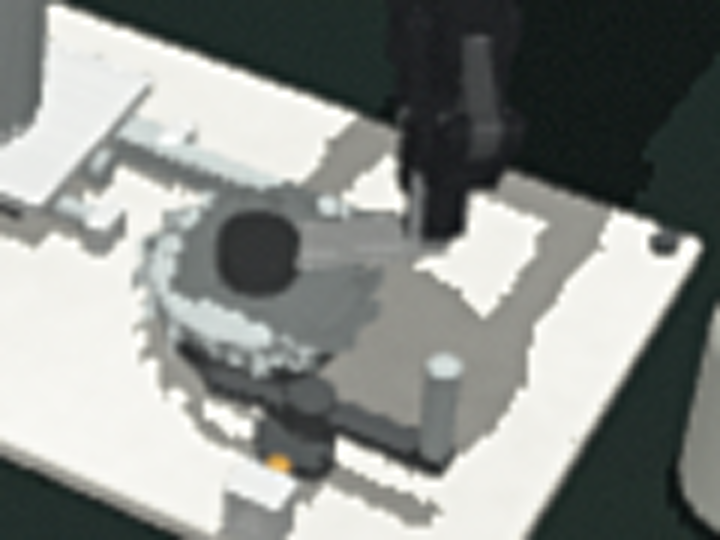

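```bash
python3 -m jog '[[0.4,0.6,0,0,10],[0.8,1.2,0,0,10],[1,1.5,0,0,10],[1,1.5,0,0,10],[1,1.5,0,0,24],[1,1.5,0,0,34],[1,1.5,0,0,45],[1,1.5,0,0,45],[1,1.5,20,0,45],[1,1.5,60,0,45]]' 30
python3 - <<'E'
from workcell import bot
from h import *
s=bot.read_state();print(s["time"],s["tool_pos"],s["wrist_force"],s["width"],s["q"].round(2))
E
```

```text
time: 5.4
tool_pos: [0.5165, 0.1344, 0.1507]
tcp_rot: [-1.506, 0.541, -0.535]
wrist_force: [0.6, 0.3, 0.3]
width: 0.523
5.4 [0.51651869 0.13435109 0.15070092] [0.63418021 0.31972879 0.26530669] 0.5231363947795725 [ 0.21  0.09  2.01  0.    1.04 -0.68]
```

Run:
```python
from workcell import bot
from h import *
cur=np.array([.5182,.1344,.152])
for x,y,z in ((97,181,152),(97,181,87),(83,181,87),(60,178,87)): print(((W(x,y,z)-cur)*1000).round(1))
c=bot.read_camera("top");show(c,"pics/t4.png",(180,150,380,280),4)
```

```text
[99.1 63.3  0. ]
[ 99.1  63.3 -65. ]
[ 85.6  59.7 -65. ]
[ 64.1  51.  -65. ]
```

View pics/t4.png

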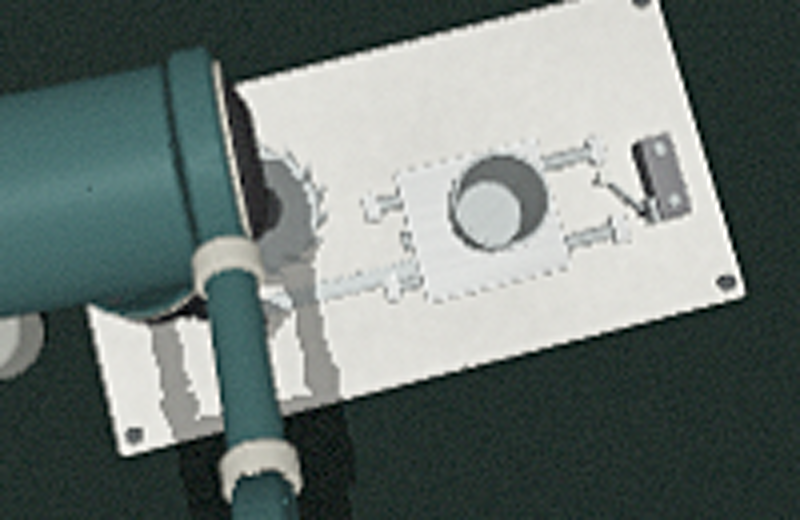

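```bash
python3 -m jog '[[10,6,0,4,30],[30,18,0,14,10],[50,32,0,24,0],[70,45,0,34,0],[85,55,0,44,0],[95,61,0,52,0],[99,63,-10,54,0],[99,63,-35,54,0],[99,63,-57,54,0],[99,63,-65,54,0]]' 30
python3 - <<'E'
from workcell import bot
from h import *
s=bot.read_state();print(s["time"],s["tool_pos"],rig(s["tool_pos"]),s["wrist_force"],s["width"],s["q"].round(2))
c=bot.read_camera("wrist");cv2.imwrite("pics/w5.png",c["pixels"][:,:,::-1])
c=bot.read_camera("scene");show(c,"pics/s5.png",(240,150,360,240),6)
E
```

```text
time: 6.7
tool_pos: [0.6154, 0.1969, 0.0846]
tcp_rot: [-1.562, -0.196, 0.203]
wrist_force: [-0.6, 0.9, 0.6]
width: -0.001
6.7 [0.61540382 0.19694434 0.08456791] [ 94.94809237 180.75085448] [-0.63981226  0.92629097  0.60870096] -0.0014598834285612945 [ 0.27  0.36  1.81  0.    0.97 -1.55]
```

View pics/w5.png

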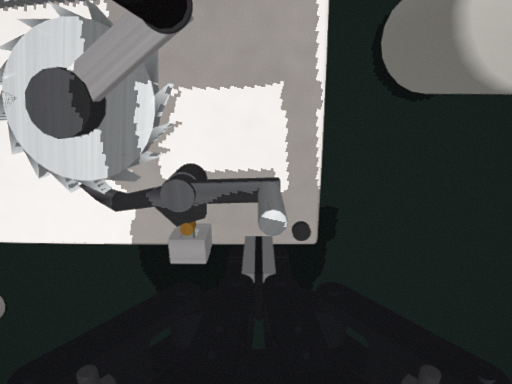

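View pics/s5.png

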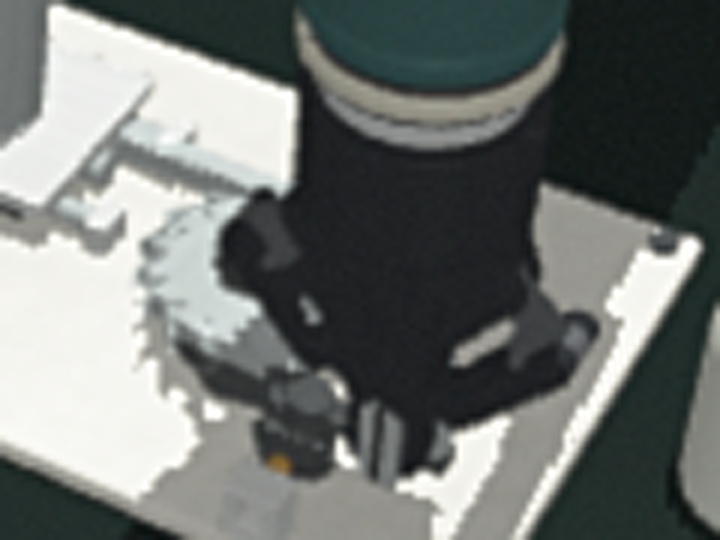

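```bash
python3 -m jog '[[-3,-0.8,0,0,0],[-6,-1.6,0,0,0],[-8,-2.1,0,0,0],[-10,-2.6,0,0,0],[-11,-2.9,0,0,0],[-12,-3.2,0,0,0],[-13,-3.4,0,0,0],[-14,-3.7,0,0,0],[-14,-3.7,0,0,0],[-14,-3.7,0,0,0]]'
python3 - <<'E'
from workcell import bot
from h import *
s=bot.read_state();print(rig(s["tool_pos"]))
c=bot.read_camera("wrist");cv2.imwrite("pics/w6.png",c["pixels"][:,:,::-1])
E
```

```text
time: 8.05
tool_pos: [0.6037, 0.1939, 0.0873]
tcp_rot: [-1.561, -0.201, 0.199]
wrist_force: [3.1, -0.2, -1.7]
width: 0.002
[ 82.88794238 180.81383483]
```

View pics/w6.png

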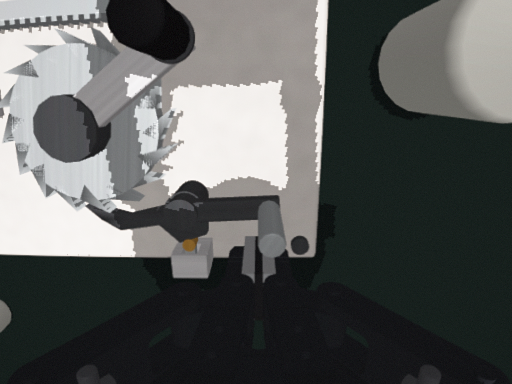

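```bash
python3 -m jog '[[-0.7,-0.2,0,0,0],[-1.4,-0.4,0,0,0],[-2.1,-0.6,0,0,0],[-2.8,-0.8,0,0,0],[-3.5,-1,0,0,0],[-4,-1.1,0,0,0],[-4,-1.1,0,0,0],[-4,-1.1,0,0,0],[-4,-1.1,0,0,0],[-4,-1.1,0,0,0]]'
python3 - <<'E'
from workcell import bot
from h import *
s=bot.read_state();print(rig(s["tool_pos"]))
c=bot.read_camera("wrist");cv2.imwrite("pics/w7.png",c["pixels"][:,:,::-1])
E
```

```text
time: 9.35
tool_pos: [0.5994, 0.1928, 0.0874]
tcp_rot: [-1.561, -0.2, 0.2]
wrist_force: [2.3, 3.7, -2.4]
width: 0.003
[ 78.37818828 180.83221104]
```

View pics/w7.png

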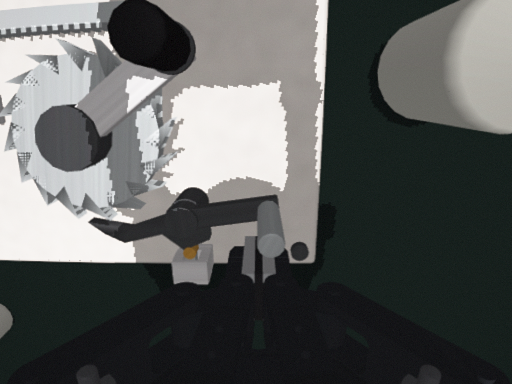

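The pawl is swinging: its tip at (95,222) is clear of the wheel, with only about 4 N on the tool. I'll keep pushing past dead centre.

```bash
python3 -m jog '[[-2,-0.6,0,0,0],[-4,-1.3,0,0,0],[-6.5,-2.2,0,0,0],[-9,-3.4,0,0,0],[-11.5,-4.6,0,0,0],[-14,-6,0,0,0],[-16,-7,0,0,0],[-17,-7.8,0,0,0],[-17,-7.8,0,0,0],[-17,-7.8,0,0,0]]'
python3 - <<'E'
from workcell import bot
from h import *
s=bot.read_state();print(rig(s["tool_pos"]))
c=bot.read_camera("wrist");cv2.imwrite("pics/w8.png",c["pixels"][:,:,::-1])
E
```

```text
time: 10.65
tool_pos: [0.5824, 0.1849, 0.0873]
tcp_rot: [-1.562, -0.2, 0.2]
wrist_force: [0.1, -0.0, 0.5]
width: -0.003
[ 59.98013308 177.52864036]
```

View pics/w8.png

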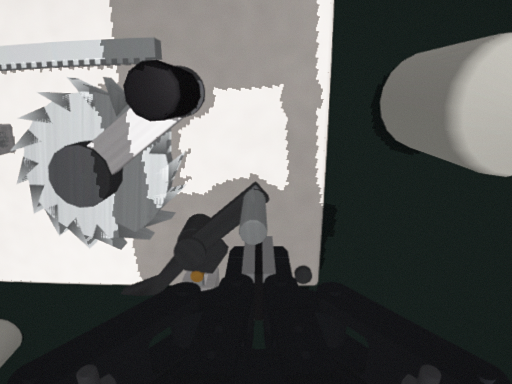

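Zero force; the pawl now stands thrown, with the peg at (254,222) ahead of the fingers. Backing off and going back to the crank.

```bash
python3 -m jog '[[6,1.5,0,0,0],[16,4,0,0,0],[22,6,5,0,0],[24,6,25,-4,0],[24,6,50,-14,10],[14,0,65,-24,30],[-6,-12,65,-34,45],[-30,-26,65,-44,45],[-53,-41,65,-50,45],[-65,-51,65,-52,45]]'
python3 - <<'E'
from workcell import bot
from h import *
s=bot.read_state();print(s["time"],s["tool_pos"],s["q"].round(2),s["tcp_rot"])
c=bot.read_camera("wrist");cv2.imwrite("pics/w9.png",c["pixels"][:,:,::-1])
for a in (-.1,-.17,-.24):
  k=knob(a);print(a,k[:2],proj(c,[np.r_[k[:2],.1],np.r_[k[:2],.063]]).round(0).tolist())
c=bot.read_camera("scene");show(c,"pics/s9.png",(140,120,360,260),3.6)
E
```

```text
time: 11.95
tool_pos: [0.5168, 0.1335, 0.1526]
tcp_rot: [-1.509, 0.511, -0.512]
wrist_force: [0.1, 0.6, -0.5]
width: 0.525
11.95 [0.51680311 0.13348202 0.15259314] [ 0.21  0.09  2.01  0.    1.04 -0.71] [-1.50946647  0.51135725 -0.51164781]
-0.1 [0.51339526 0.12834286] [[246.0, 231.0], [248.0, 210.0]]
-0.17 [0.51619689 0.13192685] [[254.0, 231.0], [255.0, 210.0]]
-0.24 [0.51924232 0.13530611] [[261.0, 232.0], [261.0, 210.0]]
```

View pics/w9.png

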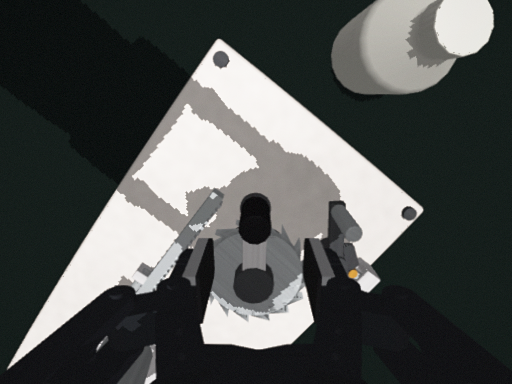

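View pics/s9.png

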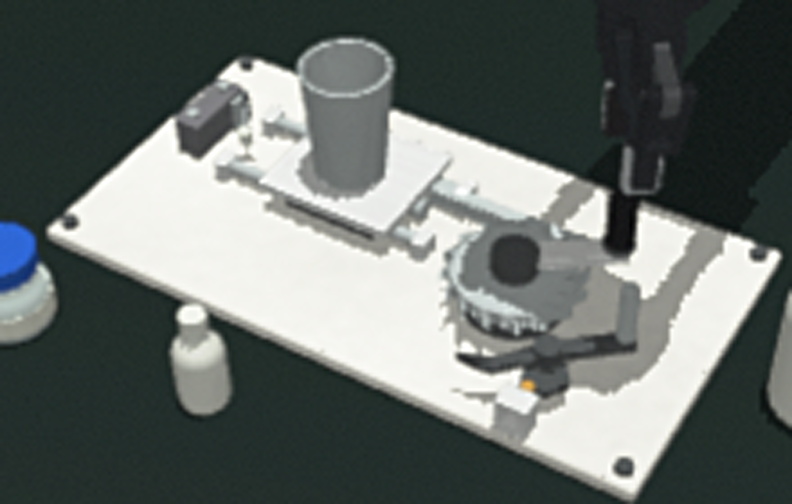

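```bash
python3 -m jog '[[-0.6,-1.4,0,0,38],[-0.6,-1.4,-10,0,36],[-0.6,-1.4,-30,0,36],[-0.6,-1.4,-50,0,36],[-0.6,-1.4,-58,0,36],[-0.6,-1.4,-60,0,36],[-0.6,-1.4,-60,0,22],[-0.6,-1.4,-60,0,12],[-0.6,-1.4,-60,0,10],[-0.6,-1.4,-60,0,10]]' 30
python3 - <<'E'
from workcell import bot
from h import *
s=bot.read_state();print(s["time"],s["tool_pos"],s["q"].round(2),s["tcp_rot"])
p=rig(s["tool_pos"])-[20,90];print(np.hypot(*p),np.arctan2(p[1],p[0])-np.radians(135))
c=bot.read_camera("wrist");cv2.imwrite("pics/w10.png",c["pixels"][:,:,::-1])
c=bot.read_camera("top");show(c,"pics/t10.png",(265,160,380,240),6.9)
print("top proj")
c=bot.read_camera("scene");show(c,"pics/s10.png",(160,120,280,210),6.6)
E
```

```text
time: 13.3
tool_pos: [0.5161, 0.1316, 0.0926]
tcp_rot: [-1.512, 0.511, -0.51]
wrist_force: [-1.9, -5.5, 1.4]
width: 0.221
13.3 [0.51611117 0.13160964 0.09258676] [ 0.2   0.16  2.06 -0.    0.93 -0.71] [-1.51172531  0.51129    -0.51015183]
64.86234053815002 -0.16540500517338597
top proj
```

View pics/w10.png

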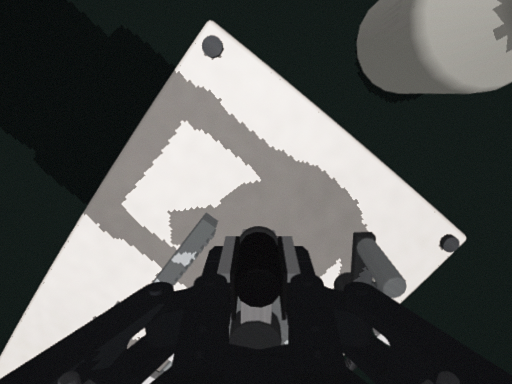

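View pics/t10.png

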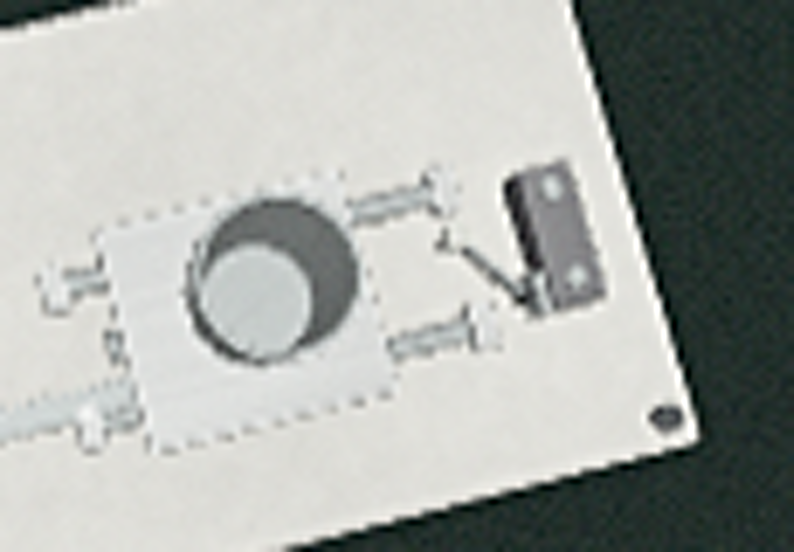

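View pics/s10.png

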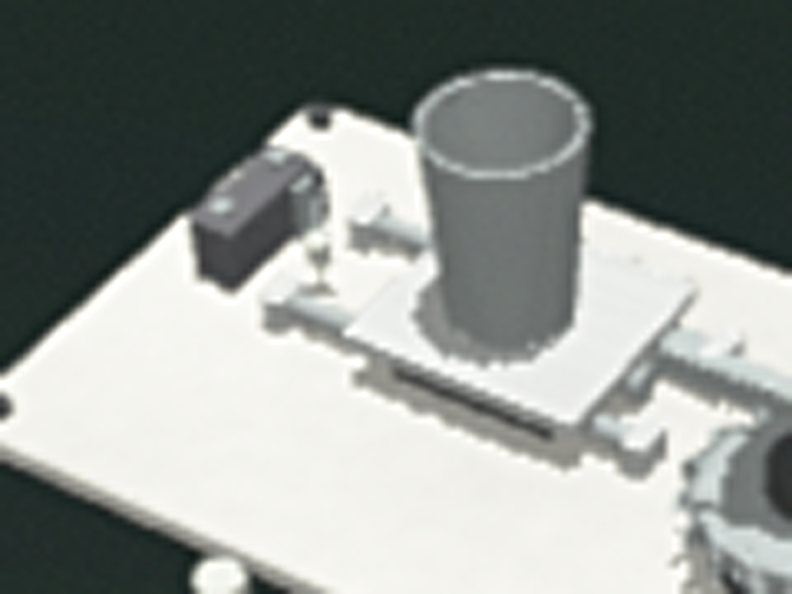

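Run:
```python
import pickle
from h import *
d=pickle.load(open("cam0.pkl","rb"))
f=lambda c,P,o,s,z:[rig(p).round(1) for p in onplane(c,(np.array(P)+.5)/s-.5+np.array(o),z)]
print("top edge corners",f(d["top"],[(345,172),(398,392),(98,232),(152,452)],(265,160),6.9,.036))
print("lever tip,mid,hinge",f(d["top"],[(443,240),(470,252),(538,305)],(265,160),6.9,.036))
print("scene edge corner",f(d["scene"],[(348,332),(570,425),(695,285)],(160,120),6.6,.036))
print("scene roller cand, post",f(d["scene"],[(318,238),(318,285),(305,200)],(160,120),6.6,.036))
```

```text
top edge corners [array([  20.9, -106.6]), array([ -67.6, -103.2]), array([21.8, -6.4]), array([-66.6,  -4.7])]
lever tip,mid,hinge [array([ -14.6, -136.5]), array([ -21.7, -145.4]), array([ -48.3, -165.3])]
scene edge corner [array([  19.7, -103.8]), array([21.1, -6.1]), array([-67.9,  -6.4])]
scene roller cand, post [array([ -19.5, -145.7]), array([   3.3, -129.2]), array([ -36.1, -163.8])]
```

Run:
```python
from h import *
b=np.array([516.6,132.4,92])
for a0,a1 in ((-.175,.025),(.025,.225),(.225,.425),(.425,.625),(.625,.825),(.825,1.025)):
  print(a0,[[*(((knob(a)-knob(a0))*1000)[:2].round(1).tolist()),round(np.degrees(a-a0),0)] for a in np.linspace(a0,a1,11)[1:]])
print(knob(-.175))
```

```text
-0.175 [[-0.8, -1.0, np.float64(1.0)], [-1.6, -2.0, np.float64(2.0)], [-2.4, -3.0, np.float64(3.0)], [-3.2, -4.1, np.float64(5.0)], [-4.0, -5.2, np.float64(6.0)], [-4.7, -6.2, np.float64(7.0)], [-5.4, -7.3, np.float64(8.0)], [-6.1, -8.4, np.float64(9.0)], [-6.7, -9.6, np.float64(10.0)], [-7.4, -10.7, np.float64(11.0)]]
0.025 [[-0.6, -1.1, np.float64(1.0)], [-1.2, -2.3, np.float64(2.0)], [-1.8, -3.5, np.float64(3.0)], [-2.3, -4.7, np.float64(5.0)], [-2.8, -5.8, np.float64(6.0)], [-3.3, -7.0, np.float64(7.0)], [-3.8, -8.3, np.float64(8.0)], [-4.3, -9.5, np.float64(9.0)], [-4.7, -10.7, np.float64(10.0)], [-5.1, -11.9, np.float64(11.0)]]
0.225 [[-0.4, -1.2, np.float64(1.0)], [-0.7, -2.5, np.float64(2.0)], [-1.1, -3.8, np.float64(3.0)], [-1.4, -5.0, np.float64(5.0)], [-1.6, -6.3, np.float64(6.0)], [-1.9, -7.6, np.float64(7.0)], [-2.1, -8.8, np.float64(8.0)], [-2.3, -10.1, np.float64(9.0)], [-2.5, -11.4, np.float64(10.0)], [-2.6, -12.7, np.float64(11.0)]]
0.425 [[-0.1, -1.3, np.float64(1.0)], [-0.2, -2.6, np.float64(2.0)], [-0.3, -3.9, np.float64(3.0)], [-0.3, -5.2, np.float64(5.0)], [-0.3, -6.5, np.float64(6.0)], [-0.3, -7.8, np.float64(7.0)], [-0.3, -9.1, np.float64(8.0)], [-0.2, -10.4, np.float64(9.0)], [-0.2, -11.7, np.float64(10.0)], [-0.0, -13.0, np.float64(11.0)]]
0.625 [[0.1, -1.3, np.float64(1.0)], [0.3, -2.6, np.float64(2.0)], [0.5, -3.9, np.float64(3.0)], [0.7, -5.2, np.float64(5.0)], [0.9, -6.4, np.float64(6.0)], [1.2, -7.7, np.float64(7.0)], [1.5, -9.0, np.float64(8.0)], [1.8, -10.2, np.float64(9.0)], [2.2, -11.5, np.float64(10.0)], [2.5, -12.7, np.float64(11.0)]]
0.825 [[0.4, -1.2, np.float64(1.0)], [0.8, -2.5, np.float64(2.0)], [1.3, -3.7, np.float64(3.0)], [1.7, -4.9, np.float64(5.0)], [2.2, -6.1, np.float64(6.0)], [2.7, -7.3, np.float64(7.0)], [3.3, -8.5, np.float64(8.0)], [3.8, -9.7, np.float64(9.0)], [4.4, -10.8, np.float64(10.0)], [5.0, -12.0, np.float64(11.0)]]
[0.5164065  0.13217522 0.092     ]
```

```bash
python3 -m jog '[[-0.8,-1,0,1,10],[-1.6,-2,0,2,10],[-2.4,-3,0,3,10],[-3.2,-4.1,0,4,10],[-4,-5.2,0,5,10],[-4.7,-6.2,0,6,10],[-5.4,-7.3,0,7,10],[-6.1,-8.4,0,8,10],[-6.7,-9.6,0,9,10],[-7.4,-10.7,0,10,10]]'
```

```text
time: 14.7
tool_pos: [0.5102, 0.123, 0.0927]
tcp_rot: [-1.536, 0.373, -0.375]
wrist_force: [2.0, 5.4, -3.2]
width: 0.222
```

```bash
python3 -m jog '[[-0.6,-1.1,0,1,10],[-1.2,-2.3,0,2,10],[-1.8,-3.5,0,3,10],[-2.3,-4.7,0,5,10],[-2.8,-5.8,0,6,10],[-3.3,-7,0,7,10],[-3.8,-8.3,0,8,10],[-4.3,-9.5,0,9,10],[-4.7,-10.7,0,10,10],[-5.1,-11.9,0,11,10]]';  python3 - <<'E'
from workcell import bot
from h import *
s=bot.read_state();print(s["time"],s["tool_pos"],s["q"].round(2))
p=rig(s["tool_pos"])-[20,90];print(np.hypot(*p),np.arctan2(p[1],p[0])-np.radians(135))
c=bot.read_camera("top");show(c,"pics/t11.png",(180,150,380,280),4)
c=bot.read_camera("scene");show(c,"pics/s11.png",(140,120,360,260),3.6)
E
```

```text
time: 15.95
tool_pos: [0.5048, 0.1111, 0.0927]
tcp_rot: [-1.557, 0.223, -0.225]
wrist_force: [1.3, 5.4, -2.8]
width: 0.228
15.95 [0.50484996 0.11109717 0.09268108] [ 0.17  0.13  2.09  0.    0.92 -1.12]
64.62176595804121 0.1980128274933337
```

View pics/t11.png

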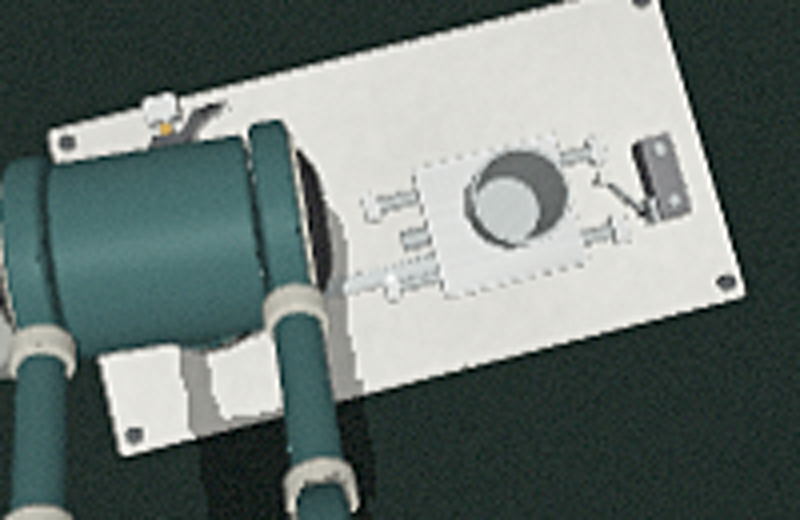

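View pics/s11.png

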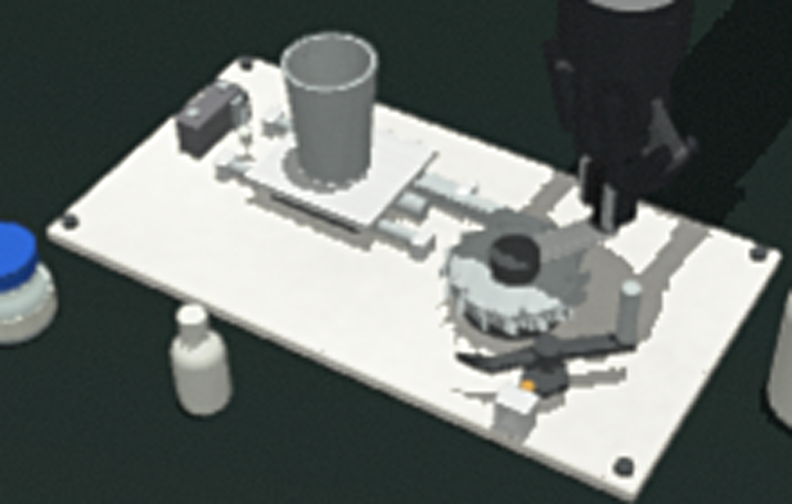

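```bash
python3 -m jog '[[-0.4,-1.2,0,1,10],[-0.7,-2.5,0,2,10],[-1.1,-3.8,0,3,10],[-1.4,-5,0,5,10],[-1.6,-6.3,0,6,10],[-1.9,-7.6,0,7,10],[-2.1,-8.8,0,8,10],[-2.3,-10.1,0,9,10],[-2.5,-11.4,0,10,10],[-2.6,-12.7,0,11,10]]'
```

```text
time: 17.3
tool_pos: [0.502, 0.0981, 0.0926]
tcp_rot: [-1.568, 0.073, -0.074]
wrist_force: [0.5, 4.9, -1.6]
width: 0.223
```

```bash
python3 -m jog '[[-0.1,-1.3,0,1,10],[-0.2,-2.6,0,2,10],[-0.3,-3.9,0,3,10],[-0.3,-5.2,0,5,10],[-0.3,-6.5,0,6,10],[-0.3,-7.8,0,7,10],[-0.3,-9.1,0,8,10],[-0.2,-10.4,0,9,10],[-0.2,-11.7,0,10,10],[0,-13,0,11,10]]';  python3 - <<'E'
from workcell import bot
from h import *
s=bot.read_state();print(s["time"],s["tool_pos"],s["q"].round(2))
p=rig(s["tool_pos"])-[20,90];print(np.hypot(*p),np.arctan2(p[1],p[0])-np.radians(135))
c=bot.read_camera("top");show(c,"pics/t12.png",(265,160,380,240),6.9)
c=bot.read_camera("scene");show(c,"pics/s12.png",(160,120,280,210),6.6)
E
```

```text
time: 18.55
tool_pos: [0.5017, 0.0851, 0.0926]
tcp_rot: [-1.568, -0.077, 0.077]
wrist_force: [0.1, 5.3, -1.2]
width: 0.225
18.55 [0.50172995 0.08505821 0.09260569] [ 0.12  0.12  2.11  0.    0.92 -1.55]
64.44476120895611 0.6072363289539755
```

View pics/t12.png

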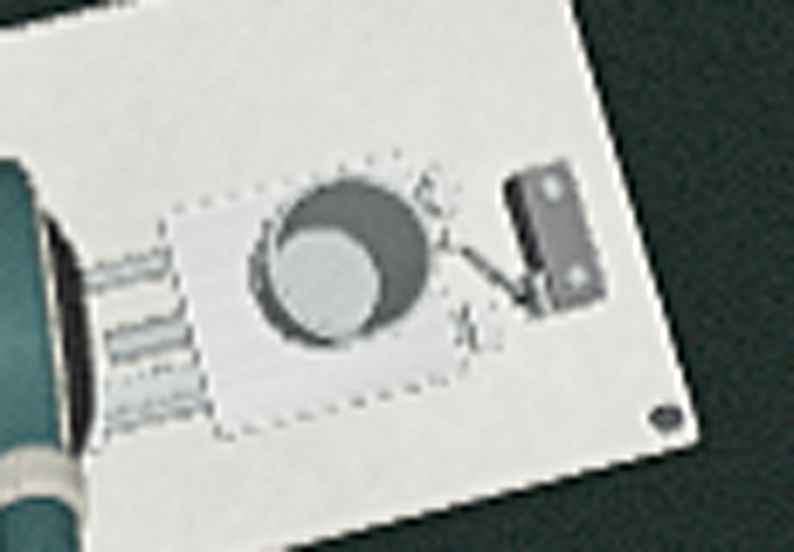

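View pics/s12.png

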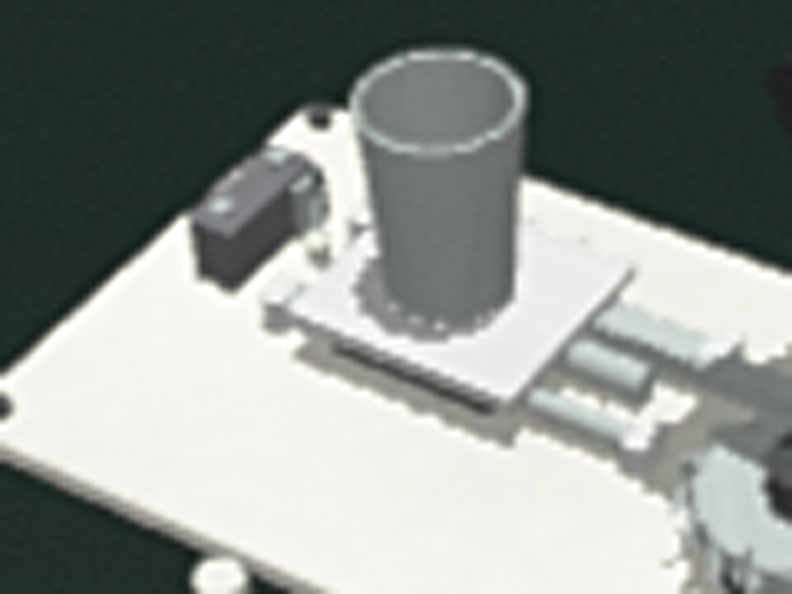

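The shuttle edge is now about 4 mm short of the roller (443,240). The beaker is upright and the lever still free. Easing on.

```bash
python3 -m jog '[[0.1,-1.3,0,1,10],[0.3,-2.6,0,2,10],[0.5,-3.9,0,3,10],[0.7,-5.2,0,5,10],[0.9,-6.4,0,6,10],[1.2,-7.7,0,7,10],[1.5,-9,0,8,10],[1.8,-10.2,0,9,10],[2.2,-11.5,0,10,10],[2.5,-12.7,0,11,10]]';  python3 - <<'E'
from workcell import bot
from h import *
s=bot.read_state();print(s["time"],s["tool_pos"],s["q"].round(2))
p=rig(s["tool_pos"])-[20,90];print(np.hypot(*p),np.arctan2(p[1],p[0])-np.radians(135))
c=bot.read_camera("top");show(c,"pics/t13.png",(265,160,380,240),6.9)
c=bot.read_camera("scene");show(c,"pics/s13.png",(160,120,280,210),6.6)
E
```

```text
time: 19.9
tool_pos: [0.5042, 0.0723, 0.0926]
tcp_rot: [-1.557, -0.228, 0.227]
wrist_force: [0.1, 4.9, -0.5]
width: 0.221
19.9 [0.50417437 0.07228901 0.09262881] [ 0.09  0.12  2.11  0.    0.92 -1.77]
64.32376145141205 -5.4736837995665795
```

View pics/t13.png

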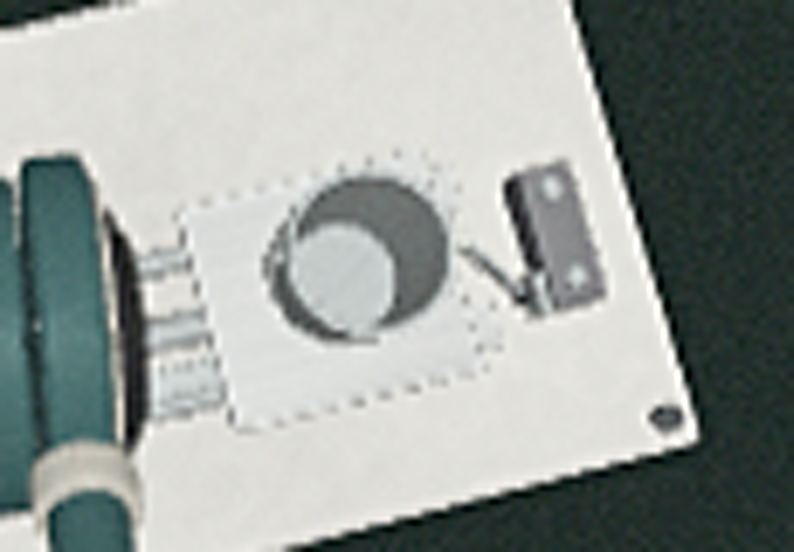

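View pics/s13.png

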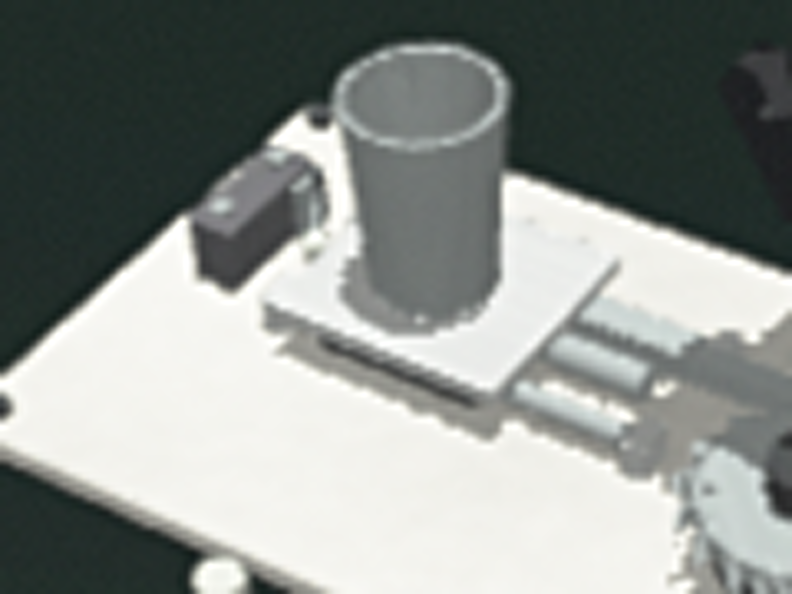

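```bash
python3 -m jog '[[0.2,-0.7,0,0,10],[0.5,-1.5,0,1,10],[0.8,-2.2,0,1,10],[1,-3,0,2,10],[1.3,-3.7,0,2,10],[1.5,-4.4,0,2,10],[1.8,-5.1,0,3,10],[2.1,-5.8,0,3,10],[2.4,-6.6,0,3,10],[2.7,-7.3,0,4,10]]';  python3 - <<'E'
from workcell import bot
from h import *
s=bot.read_state();print(s["time"],s["tool_pos"],s["q"].round(2))
p=rig(s["tool_pos"])-[20,90];print(np.hypot(*p),np.arctan2(p[1],p[0])-np.radians(135)+2*np.pi)
c=bot.read_camera("top");show(c,"pics/t14.png",(310,170,370,220),12)
import pickle
c0=pickle.load(open("cam0.pkl","rb"))["top"];show(c0,"pics/t0l.png",(310,170,370,220),12)
c=bot.read_camera("scene");show(c,"pics/s14.png",(160,120,280,210),6.6)
E
```

```text
time: 21.25
tool_pos: [0.5068, 0.065, 0.0926]
tcp_rot: [-1.551, -0.282, 0.282]
wrist_force: [-0.3, 5.8, -0.5]
width: 0.226
21.25 [0.50680161 0.06500385 0.09261841] [ 0.08  0.12  2.1   0.    0.92 -1.85]
64.28617730704282 0.9300056097340104
```

View pics/t14.png

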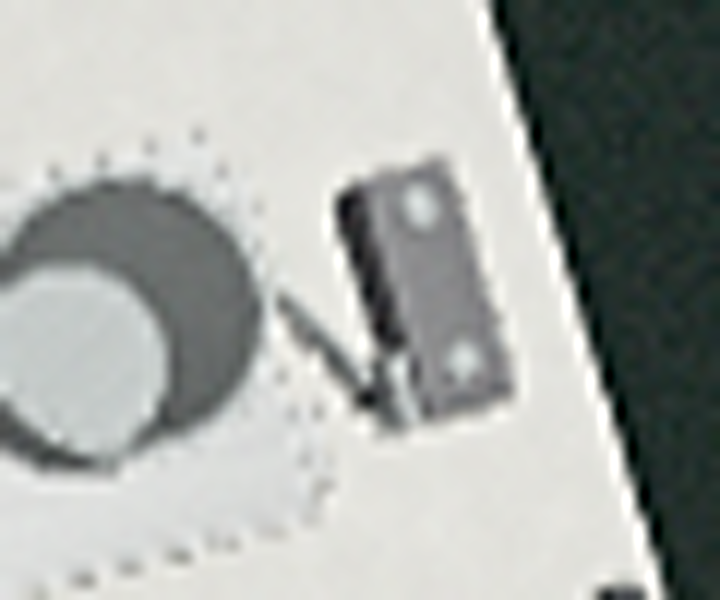

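View pics/t0l.png

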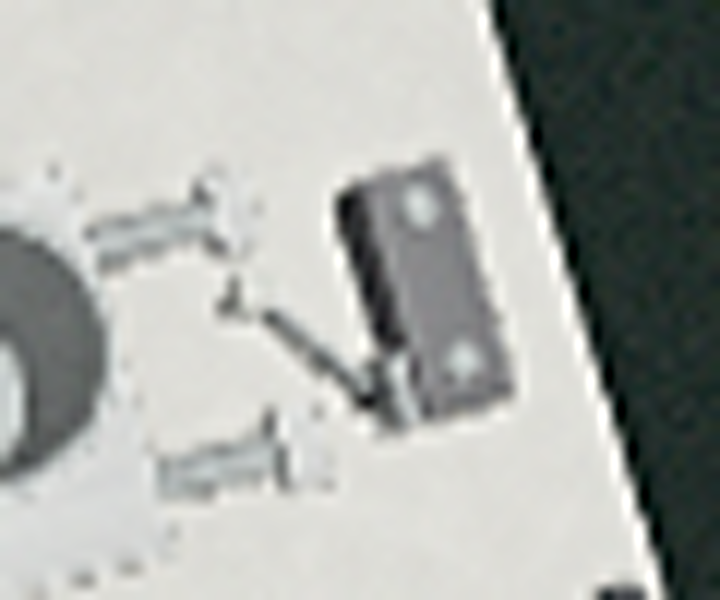

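View pics/s14.png

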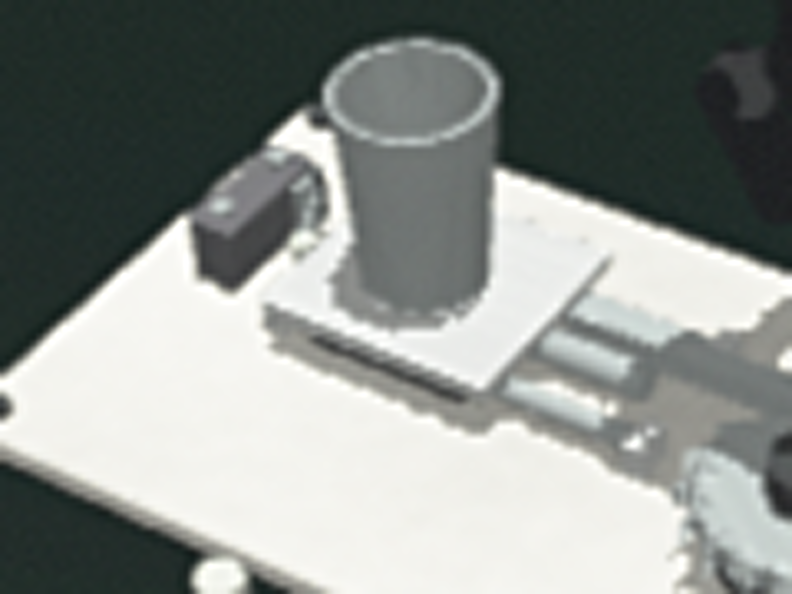

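```bash
cat > lev.py <<'E'
from h import *
import pickle
def lever(c):
    g=c["pixels"].astype(float).mean(2)
    # upsample box around visible shaft, keep dark pixels left of the switch body
    x0,y0,x1,y1=331,190,343,206
    pts=[];w=[]
    for v in range(y0,y1):
        for u in range(x0,x1):
            P=onplane(c,[(u,v)],.034)[0];r=rig(P)
            dd=175-g[v,u]
            if dd>0 and -45<r[0]<-22 and -170<r[1]<-140: pts.append(r);w.append(dd)
    pts=np.array(pts);w=np.array(w);m=(pts*w[:,None]).sum(0)/w.sum()
    C=((pts-m)*w[:,None]).T@(pts-m);e,V=np.linalg.eigh(C);v=V[:,1]*np.sign(V[0,1])
    return len(w),m.round(1),np.arctan2(v[1],v[0]),np.arctan2(*(m-np.array([-49,-166]))[::-1])
if __name__=="__main__":
    from workcell import bot
    print(lever(pickle.load(open("cam0.pkl","rb"))["top"]));print(lever(bot.read_camera("top")))
E
python3 lev.py
```

```text
(35, array([ -34.1, -162. ]), np.float64(-0.7627281554890784), np.float64(0.25964533604517226))
(37, array([ -33.4, -161.1]), np.float64(0.9536878879752302), np.float64(0.3041853131313687))
```

Run:
```python
import pickle
from h import *
c=pickle.load(open("cam0.pkl","rb"))["top"]
f=lambda P:np.array([rig(p) for p in onplane(c,(np.array(P)+.5)/12-.5+np.array([310,170]),.036)])
for P in ([(268,315),(372,400)],[(283,298),(372,400)]):
    q=f(P);v=q[0]-q[1];print(q.round(1).tolist(),np.arctan2(v[1],v[0]),np.hypot(*v))
```

```text
[[-20.4, -143.5], [-44.7, -160.8]] 0.6178088618496387 29.75798940438766
[[-17.5, -147.9], [-44.7, -160.8]] 0.4436200559277922 30.055494669543933
```

Run:
```python
from h import *
a0=.945
print([((knob(a)-knob(a0))*1000)[:2].round(1).tolist() for a in np.linspace(a0,a0+.12,9)[1:]])
```

```text
[[0.4, -0.9], [0.8, -1.8], [1.2, -2.6], [1.7, -3.5], [2.1, -4.4], [2.6, -5.2], [3.1, -6.1], [3.6, -6.9]]
```

```bash
python3 -m jog '[[0.4,-0.9,0,1,10],[0.8,-1.8,0,2,10],[1.2,-2.6,0,2,10],[1.7,-3.5,0,3,10],[2.1,-4.4,0,4,10],[2.6,-5.2,0,5,10],[3.1,-6.1,0,6,10],[3.6,-6.9,0,6,10],[3.6,-6.9,0,6,10],[3.6,-6.9,0,6,10]]';  python3 - <<'E'
from workcell import bot
from h import *
s=bot.read_state();print(s["time"],s["tool_pos"],s["q"].round(2))
p=rig(s["tool_pos"])-[20,90];print(np.hypot(*p),np.arctan2(p[1],p[0])-np.radians(135)+2*np.pi)
c=bot.read_camera("top");show(c,"pics/t15.png",(310,170,370,220),12)
c=bot.read_camera("scene");show(c,"pics/s15.png",(160,120,280,210),6.6)
E
```

```text
time: 22.65
tool_pos: [0.5103, 0.058, 0.0926]
tcp_rot: [-1.539, -0.364, 0.364]
wrist_force: [-1.1, 5.1, 0.7]
width: 0.223
22.65 [0.51030507 0.0580448  0.09260364] [ 0.06  0.12  2.1   0.    0.92 -1.97]
64.2531898524083 1.0513053926728757
```

View pics/t15.png

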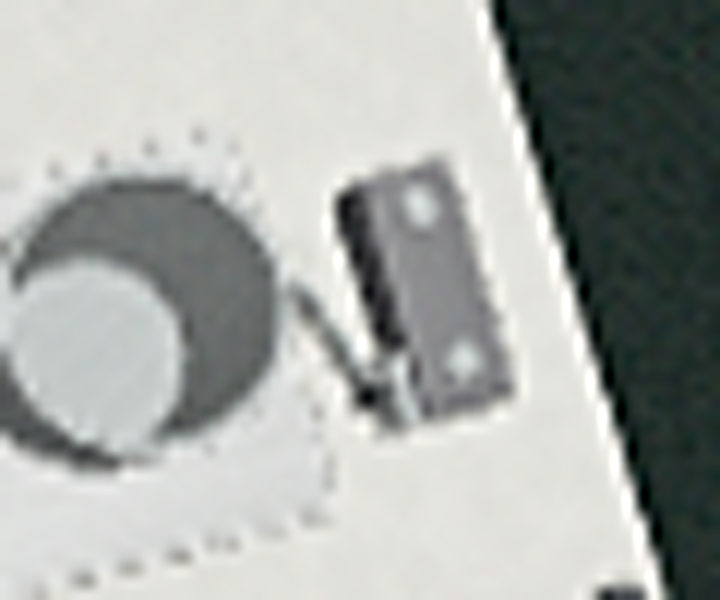

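View pics/s15.png

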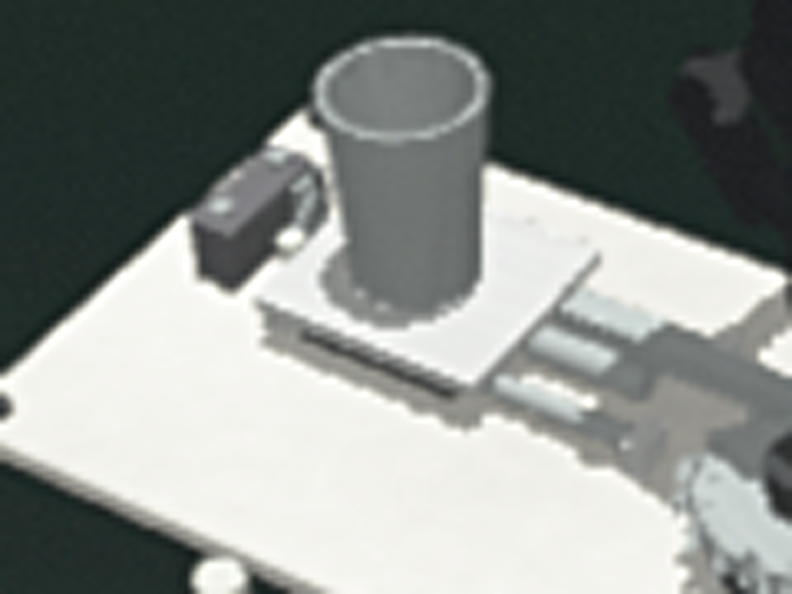

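Run:
```python
import pickle
from h import *
d=pickle.load(open("cam0.pkl","rb"));c=d["top"]
f=lambda P:np.array([rig(p) for p in onplane(c,(np.array(P)+.5)/12-.5+np.array([310,170]),.036)])
for P in ([(268,315),(372,400)],[(283,298),(372,400)],[(298,290),(372,400)]):
    q=f(P);v=q[0]-q[1];print(q.round(1).tolist(),np.arctan2(v[1],v[0]),np.hypot(*v))
c=d["scene"]
for P in ((318,249),(314,246),(304,242),(288,239)):
    p=rig(onplane(c,[(np.array(P)+.5)/6.6-.5+np.array([160,120])],.036)[0]);print(p, np.arcsin((p[1]+163)/36))
```

```text
[[-20.4, -143.5], [-44.7, -160.8]] 0.6178088618496387 29.75798940438766
[[-17.5, -147.9], [-44.7, -160.8]] 0.4436200559277922 30.055494669543933
[[-16.6, -151.6], [-44.7, -160.8]] 0.3144042091801147 29.51389206315055
[ -14.09405925 -141.76494935] 0.6308885745871147
[ -14.79742696 -144.15616271] 0.5508831413071206
[ -14.83887703 -148.90945438] 0.4021568714339253
[ -13.22993715 -155.32343231] 0.2148879855895878
```

The lever reads about 0.30 rad (top view), 0.37 (drum travel) and 0.42 (scene view, coarse), so it's well inside the 0.15–0.52 band. Letting go.

```bash
python3 -m jog '[[0,0,0,0,20],[0,0,0,0,24],[0,0,0,0,30],[0,0,0,0,38],[0,0,0,0,40],[0,0,5,0,40],[0,0,20,0,40],[0,0,50,0,40],[0,0,85,0,40],[0,0,110,0,40]]'
```

```text
time: 24.0
tool_pos: [0.5114, 0.0574, 0.2054]
tcp_rot: [-1.541, -0.367, 0.362]
wrist_force: [0.3, -1.4, -0.1]
width: 0.469
```

```bash
python3 -m jog '[[-10,5,5,0,40],[-30,20,15,0,40],[-55,45,25,0,40],[-75,75,30,0,40],[-85,105,30,0,40],[-90,130,30,0,40],[-90,150,30,0,40],[-90,160,30,0,40],[-90,160,30,0,40],[-90,160,30,0,40]]'
python3 - <<'E'
from workcell import bot
from h import *
c=bot.read_camera("top");show(c,"pics/t16.png",(310,170,370,220),12);show(c,"pics/t16b.png",(150,100,390,280),3.3)
c=bot.read_camera("scene");show(c,"pics/s16.png",(120,110,400,270),2.8)
E
```

```text
time: 25.25
tool_pos: [0.4202, 0.2167, 0.232]
tcp_rot: [-1.54, -0.363, 0.365]
wrist_force: [0.7, -0.3, -0.1]
width: 0.469
```

View pics/t16.png

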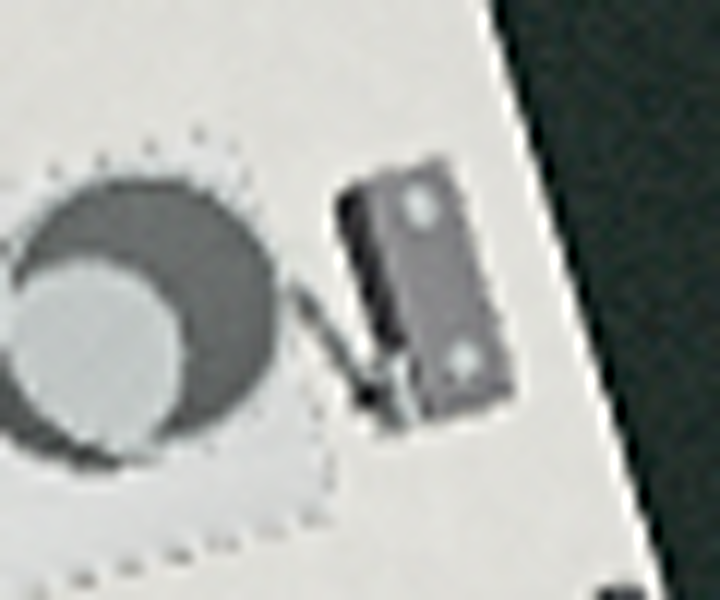

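View pics/t16b.png

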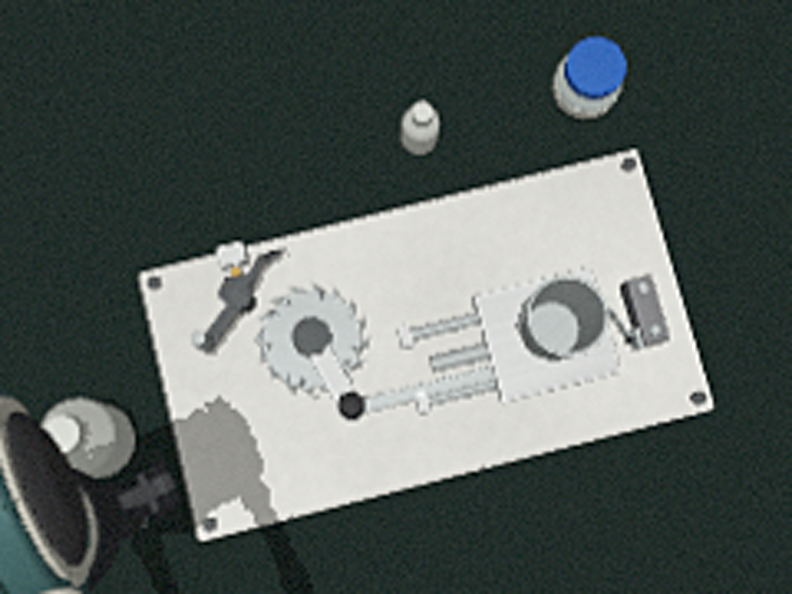

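View pics/s16.png

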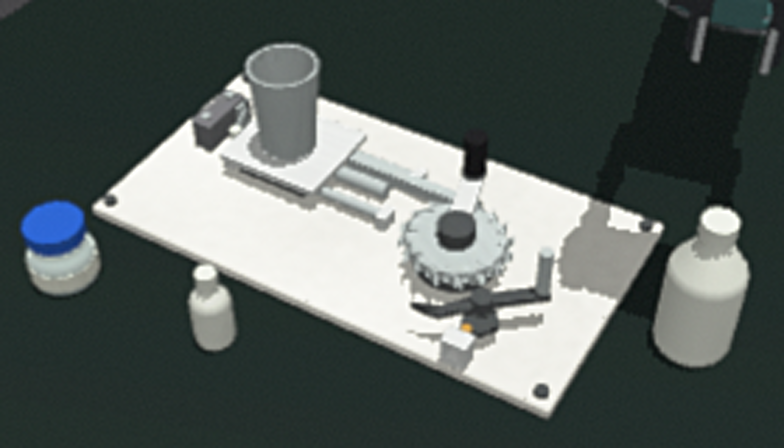

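The lever shaft, from (298,290) to (370,398), hasn't moved since release. The pawl is off the wheel, the beaker and bottles are standing, and the arm is clear.

```bash
python3 -c "
from workcell import bot
print(bot.read_state()['wrist_force']);print(bot.finish_job())"
```

```text
[ 0.07580667 -1.06990081 -0.2906766 ]
the job is handed in; nothing more can be done
None
```

The job is done and handed in at about 25 s; `finish_job` gave no verdict.

- **Winding on:** I gripped the crank and wound it to about -0.17 rad, then let go to free the hand for the pawl.
- **Pawl:** I pushed the peg over with shut fingers. I read no more than about 5 N after each push, and it snapped to its off position.
- **Easing back:** I gripped the crank again and eased it at about 0.16 rad/s, slower near the lever, to a drum angle of about 1.05 rad. Then I let go and moved the arm away.

**Last checks:** the pictures after letting go show the pawl still off and the lever unmoved. The beaker is upright on the shuttle, the bottles and jar are untouched, and the arm is clear.

**What disagreed:** my estimates of the lever angle differ: about 0.30 rad from the top view, 0.37 from drum travel and 0.42 from a rough scene view. All lie inside the 0.15 to 0.52 band. An automatic fit of the lever angle failed because the dark switch body confused it, so the top and scene figures come from points I picked by hand.

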